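# Fit the glare collar and hold the inspection light up

## Task

Ready the small inspection light for looking at the porcelain: of the three brass collars, find the one whose bore fits the lamp barrel closely, slide it down over the barrel until it sits squarely on the shoulder, and let go of it; leave the other two lying flat on the table. Then squeeze the release button on the side of the mast head, pull the telescoping mast straight up past its first stop to the second stop, and keep hold of it there: it springs back down if let go, so the job finishes with the robot still holding it fully extended. Do not disturb the other pieces on the table.

Things in the scene. Friction and masses are not known exactly. Their poses are not given: they have to be found in the camera images.
- mast: Inspection mast, fixed. Origin: centre of underside of its base plate (120 x 100 x 18 mm), z up. Outer tube 32 mm diameter (38 at its top ring) up to 111 mm; from it rise a middle tube (28 mm) and a rod with the black head, 24 x 24 mm, 122 to 162 mm high when down. A flat arm 16 mm wide (top at 134 mm) runs from the head along -y to the lamp, 85 mm from the axis. Button on the head's +x face.
- head_grip (a point): Point on the mast axis inside the black head, 146 mm above the table when down, 16 mm below the head's top; rises with it. Axes as mast. The head can be pinched here from above, fingers closing along x: one pad on the button, one on the plain -x face (12 mm from the axis). Width from button face to plain face 30 mm, pressed in 25 mm.
- lamp_seat (a point): Centre of the top of the lamp's shoulder (24 mm diameter, 10 mm high, standing on the arm), 144 mm above the table when down; 85 mm from the mast axis along the mast's -y; rises with the head. The barrel, 16 mm diameter, tapering to 10 mm over its last 4 mm, stands 24 mm up from here. The right collar's underside rests here. Axes as mast.
- mast_button (a joint): Release button, steel plate 16 mm wide, 22 mm high, 6 mm proud of the head's +x face, centre 144 mm high when down. 0 = out, 0.005 m = fully in; 2 N starts it, 6 N holds it in, it springs back. Until about 4 mm in, a catch blocks the mast after 1 mm of lift; from 15 mm up it is clear. Sinking with the button out, the head rests about 15 mm up until pressed.
- mast_rod (a joint): Travel of the rod and head out of the middle tube: 0 = down, 0.05 m = end of travel (first stop). It moves first. It takes about 4 to 6 N to lift; a spring and the weight draw it down.
- mast_tube (a joint): Travel of the middle tube out of the outer tube: 0 = down, 0.05 m = end of travel. It follows after the rod's stop, taking about 9 to 11 N, and its own end is the second stop (head then 100 mm higher than at the start, rigid stop). Springs back down when let go.
- collar_middle: Brass collar, ring of 40 mm outer diameter, 20 mm high, bore 19 mm: fits the 16 mm barrel closely and sits on its shoulder. 60 g nominal. Origin: centre of its underside; z is its axis. Loose, flat on the table; the three collars swap places.
- collar_narrow: Brass collar, same outside (40 mm diameter, 20 mm high), bore 13 mm: does not go on the barrel. Origin: centre of its underside.
- collar_wide: Brass collar, same outside (40 mm diameter, 20 mm high), bore 28 mm: slack on the barrel and drops past the 24 mm shoulder. Origin: centre of its underside.
- vase: Bystander: small flowered porcelain vase, 165 mm high, 84 mm diameter, standing on a brass turntable (170 mm diameter, 36 mm high). Origin: centre of its foot.
- cream_jug: Bystander: pewter cream jug, 90 mm high, 72 mm diameter with a handle. Origin: centre of its foot.
- coffee_can: Bystander: white porcelain coffee can with gilt rim, 62 mm diameter and height, with a handle. Origin: centre of its foot.
- calipers: Bystander: steel outside calipers lying flat, 145 mm long, 80 mm wide, 12 mm high. Origin: underside, mid-length.
- tap_hammer: Bystander: small brass tapping hammer with dark handle, 200 mm long, lying flat.
- loupe: Bystander: pocket loupe lying flat, 60 mm long, 36 mm wide, 12 mm high.
Mind the look-alikes: they are no part of the job. There is more than one size of the mast; the job needs the smaller. What is shaped like the collar_middle but green is not meant.

How it is judged (in metres and radians):
On the way, in this order (a step that is already met when the one before it is completed fails the run):
1. the close-fitting collar sits on the lamp's shoulder, let go, with the mast still down (horizontal distance between collar_middle and lamp_seat below 0.004 m and z of collar_middle in the frame of lamp_seat between -0.003 and 0.003 m and contact force between the fingers and collar_middle below 0.3 N and value of joint mast_rod below 0.005 m), for 0.2 s.
2. the release button is pressed in (value of joint mast_button above 0.0035 m), for 0.05 s.
At the end, for the whole second after the job is handed in: The mast is at its second stop (rod and middle tube each within 4 mm of their 50 mm ends), at rest and held there by the fingers; the 19 mm collar sits on the lamp's shoulder (within 3 mm in height, 4 mm sideways, level) untouched by the fingers; the other two collars lie flat on the table (value of joint each of mast_rod, mast_tube above 0.046 m and velocity of joint mast_tube between -0.01 and 0.01 m/s and contact force between the fingers and mast above 3 N and horizontal distance between collar_middle and lamp_seat below 0.004 m and z of collar_middle in the frame of lamp_seat between -0.003 and 0.003 m and angle between each of collar_middle, collar_narrow, collar_wide's own z axis and vertical below 0.1 rad and contact force between the fingers and collar_middle below 0.3 N and height (world z) of each of collar_narrow, collar_wide below 0.004 m); the arm keeps its last pose, push and grip.
It fails at once if a bystander was disturbed (moved over 25 mm) (distance of any of vase, cream_jug, coffee_can, calipers, tap_hammer, loupe from where it was at the start of the episode above 0.025 m).
It also fails if it takes over 51 s, if anything falls off the work surface, if the arm or the gripper's body presses on something with over 40 N, if the wrist force passes 120 N, or if a joint passes its speed limit or range.

## Robot

A 6-joint arm with a two-finger parallel gripper is mounted at the origin on the work surface. World frame = base frame: x ahead of the robot, y to its left, z up, the work surface at z = 0. Lengths are in mm, angles in rad, forces in N, time in s.
With the tool pointing down it reaches from about 275 to 750 mm from the base axis. Payload 10.2 kg.
Tool frame: the origin (TCP) lies on the front face of the gripper's body, between the roots of the fingers; the fingertips stand 73 mm ahead of it and the grasp point (between the pads) lies 54 mm ahead of it; z points along the fingers, y is the line along which they close (so a half turn about z gives the same grasp; the last joint's range is limited). The gripper opens to 85 mm and grips with 20 to 120 N. Pads are 22 mm wide; open, the fingers measure 114 mm over their backs; the gripper's body (76 mm by 85 mm) begins 54 mm behind the grasp point. The pads swing forward as they close: fully open they stand 13 mm farther back than shut.
Start: joints at [1.051, 0.313, 1.498, -0, 1.331, -0.223], TCP at [153.555, 502.048, 303.894] pointing down, gripper open.
Joint ranges: [-2.94, 2.94], [-0.97, 2.17], [0.19, 2.56], [-1.23, 4.37], [0.02, 3.11], [-2.88, 2.88]. Speed limits (rad/s): [2.39, 2.39, 3.01, 3.14, 3.14, 3.14].

## Interface

Orientations are given as a unit quaternion [w, x, y, z].
In Python, from rig import * gives the robot as it stands.
- The arm moves only by the tool step_arm, never from a script. Its argument "plan" is a list of rows, each an object with "offset": the shift along the tool's x, y, z in cm, a list of three; "rot": the turn, a rotation vector about the tool's x, y, z in degrees, a list of three; "gripper": the finger opening in cm, from 0 to 8.54. In form: [{"offset": [x, y, z], "rot": [wx, wy, wz], "gripper": gripper}, ...]. A call has 1 to 12 rows; each row is the pose to reach, as a shift and turn from the pose commanded when the call began, along the tool's axes at that moment; what a row does not reach only later rows make up. A row lasts 1/10 s, in which the tool goes at most 50 mm and 8.59 degrees, less where a joint would pass 70% of its speed; a pose out of reach is approached as far as the arm can. A call with a gripper value outside its range is refused whole. The fingers move at their own pace and stop on an object; "squeeze" is the grip in N (left out, the last holds). Time passes only in rows, so rows that repeat a pose let the fingers close. It gives the time, the measured TCP pose, the force, the opening and the grip force at its end, in the units of the state.
- sense(): the state, without advancing time (a new reading comes with each control period).
- capture(name): name is "side" or "top" or "wrist"; returns a dict with "color" (480x640x3 uint8, red, green, blue), "depth" (480x640 float32, mm along the optical axis (not along the pixel's ray), 0 where there is no reading), "vertical_fov" (degrees; the focal length in pixels is half the picture's height over the tangent of half this angle, whatever the lens; pixels are square), "cx", "cy" (the principal point, pixels), "rvec" (rotation vector, rad) and "tvec" (3), from world to camera coordinates, as OpenCV has them; the wrist camera has in their place "mount" (4x4, takes a point from camera to tool coordinates, whose origin is the TCP and whose axes are the flange's). Camera axes: x right, y down, z forward; pixel columns grow to the right and rows downward; lengths in mm; the calibration is good to about 2 mm. A picture is of the moment at which its call begins: read the wrist's pose just before it.
- finish_job(): hands the job in; it is judged then, once.
The state is a dict: "time_s": time; "joints": joint angles; "dq": joint speeds; "tau": joint torques, N m; "eef_pos": TCP position; "ee_rot": TCP orientation; "force": force on the tool from outside, world axes, zero at the start; "wrist_torque": the same for the moment, N m; "grip_width": opening from 0.0 (shut) to 1.0 (fully open); "grip_force": force on a finger pad.
Only numpy, scipy, OpenCV 4.12 (cv2) and the standard library are available. Lean on these libraries where they do the work, as an engineer would, in place of code of your own. Each camera call takes 0.05 s, during which the arm holds its last target. There are 200 camera calls.

## Working session

There is one attempt and no reset: what is moved stays moved. The work goes in short steps, Python scripts to look and compute and a tool call to move; the robot and the scene stay as the last step left them, time stands still between calls to the robot, and variables do not carry over. Pictures are saved under pics/ and viewed, at most 10 in all, crops included, and the job is handed in when it is done.

Besides the shell and the picture viewer there is one more tool, called after "Call:" as name(argument=value, ...), one argument or row to a line, values as JSON. step_arm: Moves the arm, as the interface text tells. Its arguments: {"type":"object","properties":{"plan":{"type":"array"},"squeeze":{"type":"number"}},"required":["plan"]}

```bash
ls; mkdir -p pics; cat > h.py <<'E'
from rig import *
import numpy as np, cv2, pickle
from scipy.spatial.transform import Rotation as R
def grab(n):
    s=sense(); c=capture(n); f=240/np.tan(np.radians(c["vertical_fov"])/2)
    if "mount" in c:
        T=np.eye(4); w,x,y,z=s["ee_rot"]; T[:3,:3]=R.from_quat([x,y,z,w]).as_matrix(); T[:3,3]=s["eef_pos"]
        M=T@np.array(c["mount"])
    else:
        W=np.eye(4); W[:3,:3]=R.from_rotvec(np.ravel(c["rvec"])).as_matrix(); W[:3,3]=np.ravel(c["tvec"]); M=np.linalg.inv(W)
    v,u=np.mgrid[:480,:640]; d=c["depth"]
    P=np.stack([(u-c["cx"])/f*d,(v-c["cy"])/f*d,d,np.ones_like(d)],-1)@M.T
    P=P[...,:3]; P[d==0]=np.nan
    c["P"]=P; c["M"]=M; c["f"]=f
    return c
E
python3 - <<'E'
from h import *
for n in("top","side"):
    c=grab(n); pickle.dump(c,open(n+".pkl","wb")); cv2.imwrite(f"pics/{n}.png",c["color"][...,::-1]); print(n,c["M"].round(2),c["f"])
print(sense())
E
```

```text
pics
top [[ 2.00000e-02 -9.90000e-01  1.30000e-01  3.00620e+02]
 [-1.00000e+00 -3.00000e-02 -2.00000e-02 -2.02500e+01]
 [ 2.00000e-02 -1.30000e-01 -9.90000e-01  1.36129e+03]
 [ 0.00000e+00  0.00000e+00  0.00000e+00  1.00000e+00]] 505.8013220795347
side [[ 8.5000e-01 -2.8000e-01  4.4000e-01 -3.7690e+01]
 [-5.2000e-01 -4.4000e-01  7.3000e-01 -9.0740e+02]
 [-1.0000e-02 -8.5000e-01 -5.2000e-01  7.3425e+02]
 [ 0.0000e+00  0.0000e+00  0.0000e+00  1.0000e+00]] 504.1715923802431
{'time_s': 0.1, 'joints': array([ 1.05060036e+00,  3.13376719e-01,  1.49833024e+00, -2.71067442e-05,
        1.33096143e+00, -2.23383447e-01]), 'dq': array([-0.00093434, -0.00174855, -0.00359823, -0.00032997, -0.00306516,
       -0.00070411]), 'tau': array([ 2.90024524e-03, -4.12900472e+01, -2.60148078e+01, -1.44331489e-04,
        3.00700209e-03, -2.81228233e-05]), 'eef_pos': array([153.48839867, 501.92198014, 303.41273765]), 'ee_rot': array([-1.83134437e-04,  1.47858888e-01,  9.89008321e-01, -5.05902907e-04]), 'force': array([-1.54592789,  0.60964809, -1.03154309]), 'wrist_torque': array([ 0.02824338, -0.0259002 ,  0.02700074]), 'grip_force': 0.0, 'grip_width': 0.9982626387644423}
```

View pics/top.png

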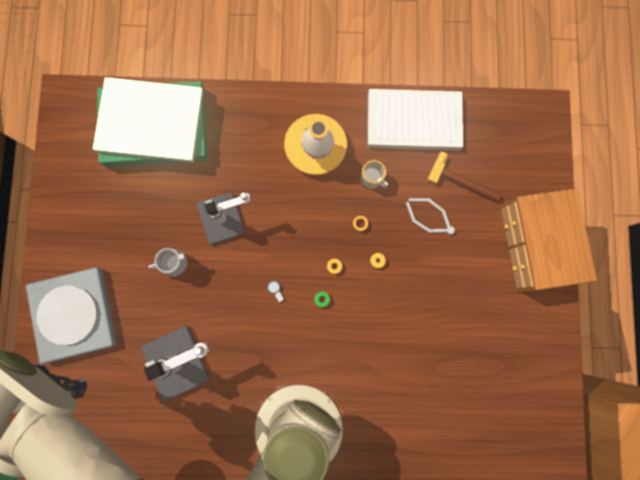

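View pics/side.png

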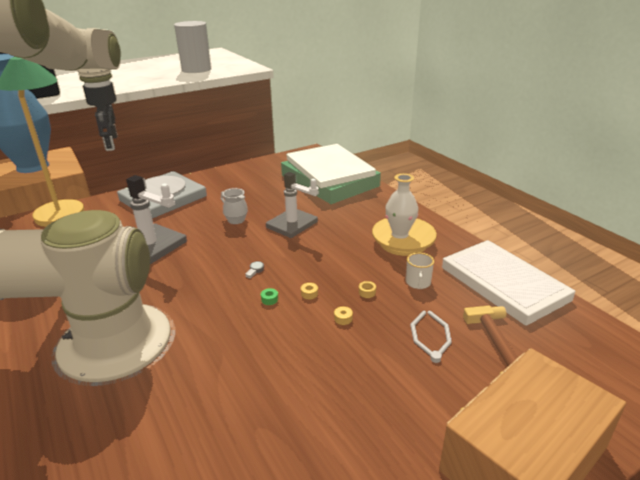

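The top view shows the small mast at about (222,217), with its head at (211,208) and lamp at (244,199). The collars are at (361,224), (335,266) and (378,261), and the one at (361,224) looks like the wide bore. The larger mast (175,362) and the green ring (322,299) are decoys.

```bash
python3 - <<'E'
from h import *
c=pickle.load(open("top.pkl","rb")); P=c["P"]; im=c["color"]
def roi(P,u0,u1,v0,v1): return P[v0:v1,u0:u1].reshape(-1,3), im[v0:v1,u0:u1].reshape(-1,3)
for (u,v) in [(361,224),(335,266),(378,261)]:
    p,k=roi(P,u-14,u+15,v-14,v+15); m=(p[:,2]>14)&(p[:,2]<28)
    q=p[m]; 
    (cx,cy),r=cv2.minEnclosingCircle(q[:,:2].astype(np.float32))
    d=np.hypot(q[:,0]-cx,q[:,1]-cy); print((u,v),m.sum(),"c",round(cx),round(cy),"r",r.round(1),"z",np.median(q[:,2]).round(1),"dmin/percentiles",np.percentile(d,[0,5,10,50,100]).round(1), "center z",P[v-1:v+2,u-1:u+2,2].round(0).tolist())
p,k=roi(P,190,260,180,250)
for lo,hi in[(10,26),(128,140),(141,150),(155,163),(164,175)]:
    m=(p[:,2]>lo)&(p[:,2]<hi); q=p[m]
    if m.sum()>3: print(lo,hi,m.sum(),q[:,:2].mean(0).round(1),q.min(0).round(0),q.max(0).round(0),[x.round(1) if hasattr(x,'round') else x for x in map(np.array,cv2.minAreaRect(q[:,:2].astype(np.float32)))])
big=[]
for n in["top","side"]:
    cc=pickle.load(open(n+".pkl","rb"))["color"][...,::-1]
    if n=="top": a=cv2.resize(cc[180:250,190:265],(400,373),interpolation=cv2.INTER_CUBIC); b=cv2.resize(cc[205:280,320:395],(373,373),interpolation=cv2.INTER_CUBIC)
cv2.imwrite("pics/crop.png",np.hstack([a,b]))
E
```

```text
Traceback (most recent call last):
AttributeError: 'float' object has no attribute 'round'
```

```bash
python3 - <<'E'
from h import *
c=pickle.load(open("top.pkl","rb")); P=c["P"]; im=c["color"]
def roi(P,u0,u1,v0,v1): return P[v0:v1,u0:u1].reshape(-1,3), im[v0:v1,u0:u1].reshape(-1,3)
for (u,v) in [(361,224),(335,266),(378,261)]:
    p,k=roi(P,u-14,u+15,v-14,v+15); m=(p[:,2]>14)&(p[:,2]<28)
    q=p[m]
    (cx,cy),r=cv2.minEnclosingCircle(q[:,:2].astype(np.float32))
    d=np.hypot(q[:,0]-cx,q[:,1]-cy); print((u,v),m.sum(),"c",round(cx),round(cy),"r",round(r,1),"z",np.median(q[:,2]).round(1),"d",np.percentile(d,[0,5,10,50,100]).round(1), "center z",P[v-1:v+2,u-1:u+2,2].round(0).tolist())
p,k=roi(P,190,260,180,250)
for lo,hi in[(10,26),(128,140),(141,150),(155,163),(164,175)]:
    m=(p[:,2]>lo)&(p[:,2]<hi); q=p[m]
    if m.sum()>3: print(lo,hi,m.sum(),q[:,:2].mean(0).round(1),q.min(0).round(0),q.max(0).round(0),cv2.minAreaRect(q[:,:2].astype(np.float32)))
cc=im[...,::-1]
a=cv2.resize(cc[180:250,190:265],(400,373),interpolation=cv2.INTER_CUBIC); b=cv2.resize(cc[205:280,320:395],(373,373),interpolation=cv2.INTER_CUBIC)
cv2.imwrite("pics/crop.png",np.hstack([a,b]))
E
```

```text
(361, 224) 92 c 544 -151 r 19.9 z 19.9 d [13.1 14.1 14.5 17.3 19.9] center z [[2.0, -6.0, 1.0], [3.0, 2.0, -4.0], [0.0, -5.0, -1.0]]
(335, 266) 135 c 426 -84 r 20.0 z 20.0 d [ 9.3  9.8 10.3 15.2 20. ] center z [[-0.0, -2.0, 0.0], [-0.0, -0.0, -1.0], [-0.0, 1.0, -4.0]]
(378, 261) 155 c 444 -200 r 19.8 z 19.5 d [ 6.2  7.6  8.7 14.9 19.8] center z [[-2.0, -2.0, -3.0], [8.0, -0.0, -4.0], [25.0, nan, 21.0]]
10 26 1231 [539.7 222.2] [478. 161.  10.] [620. 291.  26.] ((547.0701904296875, 230.41514587402344), (122.12359619140625, 110.11467742919922), 19.74060821533203)
128 140 188 [560.7 186.3] [534. 133. 129.] [580. 232. 140.] ((561.5427856445312, 185.19033813476562), (21.27030372619629, 107.35443878173828), 20.62718391418457)
141 150 47 [567.1 163.4] [534. 135. 141.] [587. 232. 149.] ((566.6619262695312, 186.92425537109375), (31.42520523071289, 107.75923156738281), 20.023611068725586)
155 163 91 [550.8 216.7] [534. 138. 155.] [586. 238. 163.] ((566.0440673828125, 189.4637451171875), (28.98927116394043, 104.48006439208984), 22.39837646484375)
164 175 46 [565.4 175.2] [536. 138. 164.] [585. 234. 173.] ((563.6104736328125, 188.46511840820312), (20.739959716796875, 103.70025634765625), 22.6209716796875)
```

View pics/crop.png

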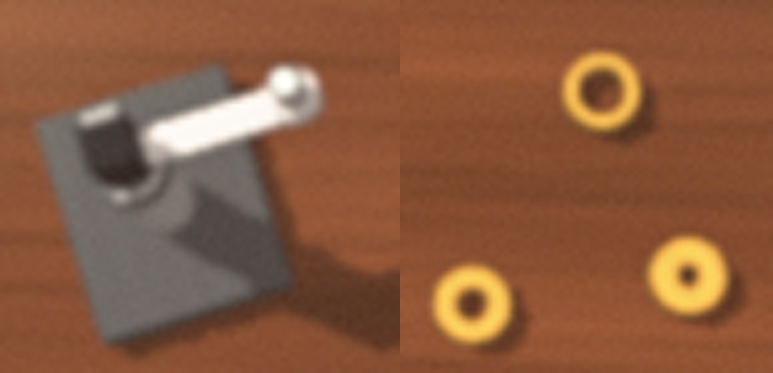

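The right-hand crop shows the bores. The left collar, at world (426,-84), has a bore radius of about 9.5 mm, so it is the 19 mm one. The right collar is narrow and the top one is wide. Mast yaw is about 20°. Next I check the wrist camera mount and the clearances, then move.

```bash
cat >> h.py <<'E'
def off(t,yaw=None):
    s=sense(); w,x,y,z=s["ee_rot"]; Q=R.from_quat([x,y,z,w]); o=Q.inv().apply(np.array(t)-s["eef_pos"])/10
    ty=Q.as_matrix()[:,1]; cur=np.degrees(np.arctan2(ty[1],ty[0]))
    print("t",round(s["time_s"],2),"pos",s["eef_pos"].round(1),"yaw",cur.round(1),"off cm",o.round(2),"rotz deg",None if yaw is None else round(-(yaw-cur),1),"zaxis",Q.as_matrix()[:,2].round(3),"F",s["force"].round(1))
E
python3 - <<'E'
from h import *
c=capture("wrist"); print(np.array(c["mount"]).round(2),c["vertical_fov"])
P=pickle.load(open("top.pkl","rb"))["P"]
print("bigmast zmax",np.nanmax(P[325:400,140:212,2]), "jug",np.nanmedian(P[250:275,155:185],(0,1)))
off([500,195,390],20)
E
```

```text
[[  0.    -0.94  -0.33  83.76]
 [  1.     0.    -0.     0.63]
 [  0.    -0.33   0.94 -69.53]
 [  0.     0.     0.     1.  ]] 59.718672936049906
bigmast zmax 222.41991135210833 jug [422.76482057 351.50774145  42.14435904]
t 0.15 pos [153.5 501.9 303.5] yaw 73.0 off cm [-42.11 -19.23  -8.64] rotz deg 53.0 zaxis [-0.    -0.001 -1.   ] F [ 0.2  1.4 -0.1]
```

Call:
step_arm(
  plan=[
    {"offset":[0,0,-5],"rot":[0,0,8],"gripper":8.5},
    {"offset":[-46,-18,-8.6],"rot":[0,0,53],"gripper":8.5},
    {"offset":[-46,-18,-8.6],"rot":[0,0,53],"gripper":8.5},
    {"offset":[-46,-18,-8.6],"rot":[0,0,53],"gripper":8.5},
    {"offset":[-46,-18,-8.6],"rot":[0,0,53],"gripper":8.5},
    {"offset":[-46,-18,-8.6],"rot":[0,0,53],"gripper":8.5},
    {"offset":[-46,-18,-8.6],"rot":[0,0,53],"gripper":8.5},
    {"offset":[-46,-18,-8.6],"rot":[0,0,53],"gripper":8.5},
    {"offset":[-46,-18,-8.6],"rot":[0,0,53],"gripper":8.5},
    {"offset":[-46,-18,-8.6],"rot":[0,0,53],"gripper":8.5},
    {"offset":[-46,-18,-8.6],"rot":[0,0,53],"gripper":8.5},
    {"offset":[-46,-18,-8.6],"rot":[0,0,53],"gripper":8.5},
  ],
)

```text
time_s: 1.35
eef_pos: [543.9, 191.8, 388.6]
ee_rot: [-0.0, 0.576, 0.818, -0.001]
force: [0.3, -0.1, -0.5]
grip_width: 0.999
grip_force: 0.0
```

Call:
step_arm(
  plan=[
    {"offset":[0,0,0],"rot":[0,0,0],"gripper":8.5},
    {"offset":[0,0,0],"rot":[0,0,0],"gripper":8.5},
    {"offset":[0,0,0],"rot":[0,0,0],"gripper":8.5},
  ],
)

```text
time_s: 1.65
eef_pos: [540.0, 196.3, 390.2]
ee_rot: [0.0, 0.573, 0.82, 0.0]
force: [-0.8, 0.3, -0.1]
grip_width: 0.996
grip_force: 0.0
```

```bash
python3 - <<'E'
from h import *
off([426,-84,250],20)
c=grab("wrist"); pickle.dump(c,open("w1.pkl","wb")); cv2.imwrite("pics/w1.png",c["color"][...,::-1])
E
```

```text
t 1.65 pos [540.  196.3 390.2] yaw 20.1 off cm [-22.41 -20.34  14.01] rotz deg 0.1 zaxis [ 0.  0. -1.] F [-0.8  0.3 -0.1]
```

View pics/w1.png

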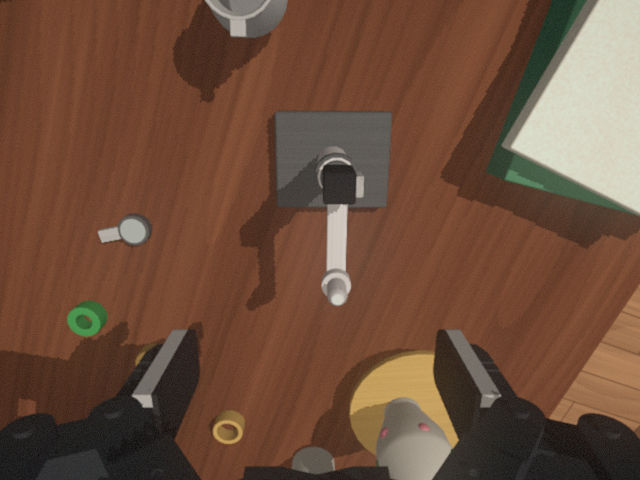

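The wrist view shows the head at about (339,172), the button to its right at (360,186), and the lamp barrel at (337,290). The base plate spans columns 275–391.

```bash
python3 - <<'E'
from h import *
c=pickle.load(open("w1.pkl","rb")); P=c["P"]
def rect(v0,v1,u0,u1,lo,hi):
    q=P[v0:v1,u0:u1].reshape(-1,3); q=q[(q[:,2]>lo)&(q[:,2]<hi)]
    r=cv2.minAreaRect(q[:,:2].astype(np.float32)); print(lo,hi,len(q),"mean",q.mean(0).round(1),"rect",np.round(r[0],1),np.round(r[1],1),round(r[2],1)); return q
rect(150,215,310,375,156,166)
rect(100,215,265,400,10,25)
rect(205,265,315,360,129,138)
rect(255,315,315,360,164,175)
rect(255,315,315,360,139,148)
q=rect(255,315,315,360,120,175)
print(np.histogram(q[:,2],bins=range(120,178,4)))
q=rect(150,215,310,375,120,175)
print(np.histogram(q[:,2],bins=range(120,178,4)))
# predicted projection check
def proj(p):
    M=np.linalg.inv(c["M"]); k=M@np.r_[p,1]; return k[0]/k[2]*c["f"]+c["cx"],k[1]/k[2]*c["f"]+c["cy"]
im=c["color"].astype(int); cv2.imwrite("pics/w1c.png",cv2.resize(c["color"][140:320,280:420,::-1],(466,600),interpolation=cv2.INTER_CUBIC))
E
```

```text
156 166 1096 mean [548.5 226.5 161.3] rect [550.7 226.9] [28.4 23.8] 19.7
10 25 8681 mean [544.5 232.   17.6] rect [548.7 225.8] [120.1  99.6] 19.8
129 138 1175 mean [563.4 184.9 133.5] rect [563.7 184.3] [16.  51.7] 20.0
164 175 259 mean [577.1 147.1 166.8] rect [577.4 146.6] [15.  14.4] 12.7
139 148 336 mean [575.2 150.4 143.5] rect [576.4 147.6] [23.7 20.6] 29.1
120 175 1122 mean [574.6 152.9 148. ] rect [573.5 153. ] [23.9 32.8] 29.1
(array([  0,   0,   4, 311,  45, 216, 108,  44,  37,  40,  58, 186,  73,
         0]), array([120, 124, 128, 132, 136, 140, 144, 148, 152, 156, 160, 164, 168,
       172, 176]))
120 175 1694 mean [550.2 225.7 154.6] rect [554.  220.1] [30.1 38.7] 19.8
(array([   1,   27,   26,  213,   29,   35,   44,   41,  182,   81, 1015,
          0,    0,    0]), array([120, 124, 128, 132, 136, 140, 144, 148, 152, 156, 160, 164, 168,
       172, 176]))
```

View pics/w1c.png

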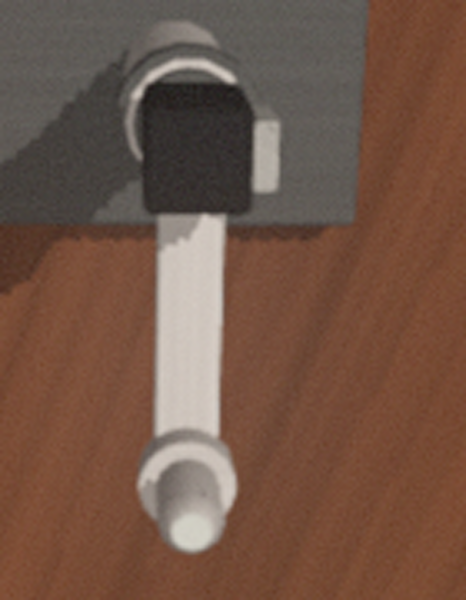

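Call:
step_arm(
  plan=[
    {"offset":[-5,-5,0],"rot":[0,0,0],"gripper":8.5},
    {"offset":[-12,-11,0],"rot":[0,0,0],"gripper":8.5},
    {"offset":[-22.4,-20.3,0],"rot":[0,0,0.3],"gripper":8.5},
    {"offset":[-22.4,-20.3,10],"rot":[0,0,0.3],"gripper":8.5},
    {"offset":[-22.4,-20.3,13],"rot":[0,0,0.3],"gripper":6.5},
    {"offset":[-22.4,-20.3,13],"rot":[0,0,0.3],"gripper":6.5},
    {"offset":[-22.4,-20.3,13],"rot":[0,0,0.3],"gripper":6.5},
    {"offset":[-22.4,-20.3,13],"rot":[0,0,0.3],"gripper":6.5},
    {"offset":[-22.4,-20.3,13],"rot":[0,0,0.3],"gripper":6.5},
    {"offset":[-22.4,-20.3,13],"rot":[0,0,0.3],"gripper":6.5},
    {"offset":[-22.4,-20.3,13],"rot":[0,0,0.3],"gripper":6.5},
    {"offset":[-22.4,-20.3,13],"rot":[0,0,0.3],"gripper":6.5},
  ],
)

```text
time_s: 2.9
eef_pos: [427.0, -83.8, 260.5]
ee_rot: [0.001, 0.575, 0.818, 0.0]
force: [-0.0, -0.1, -0.5]
grip_width: 0.761
grip_force: 0.0
```

```bash
python3 - <<'E'
from h import *
s=sense()
c=grab("wrist"); P=c["P"]; cv2.imwrite("pics/w2.png",c["color"][...,::-1])
d=np.hypot(P[...,0]-426,P[...,1]+84); m=(d<35)&(P[...,2]>16)&(P[...,2]<24); q=P[m]
(x,y),r=cv2.minEnclosingCircle(q[:,:2].astype(np.float32)); e=np.hypot(q[:,0]-x,q[:,1]-y)
print(m.sum(),x,y,r,"inner",np.percentile(e,[0,1,5]),q[:,2].mean(), "uv",np.argwhere(m).mean(0))
off([x,y,76.5],19.8)
# finger tips
p=P.reshape(-1,3); w,a,b,cc=s["ee_rot"]; t=R.from_quat([a,b,cc,w]).inv().apply(p-s["eef_pos"])
k=(np.abs(t[:,0])<14)&(np.abs(t[:,1])<60)&(t[:,2]>20)&(t[:,2]<110); print("tips z",np.percentile(t[k][:,2],[50,90,99,100]) if k.sum() else None,k.sum())
E
```

```text
1582 426.06610107421875 -83.68014526367188 19.904640197753906 inner [9.14015042 9.45272656 9.98417453] 19.365475996363926 uv [215.31605563 313.13400759]
t 2.95 pos [427.  -84.  260.4] yaw 19.8 off cm [ 0.07 -0.09 18.39] rotz deg -0.0 zaxis [ 0.001 -0.    -1.   ] F [ 0.   0.3 -0.1]
tips z [37.96529627 57.24975143 64.60787825 67.3873791 ] 10408
```

View pics/w2.png

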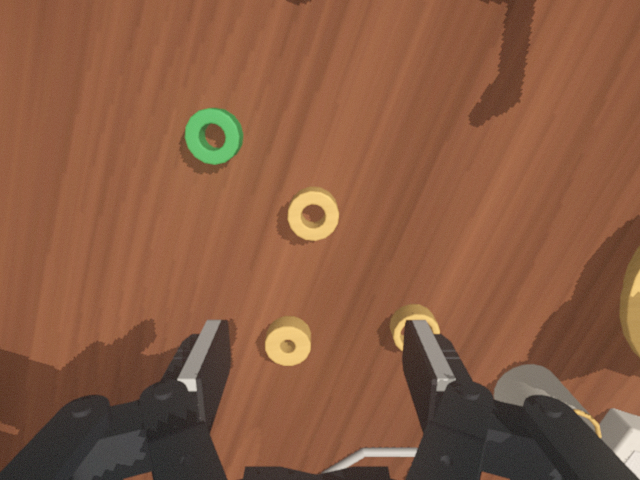

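The target collar is at (313,215), with a bore radius of about 9.4 mm and its centre at (426.1,-83.7). I descend on it.

Call:
step_arm(
  plan=[
    {"offset":[0.0,-0.1,5],"rot":[0,0,0],"gripper":6.5},
    {"offset":[0.0,-0.1,10],"rot":[0,0,0],"gripper":6.5},
    {"offset":[0.0,-0.1,14],"rot":[0,0,0],"gripper":6.5},
    {"offset":[0.0,-0.1,16],"rot":[0,0,0],"gripper":6.5},
    {"offset":[0.0,-0.1,16],"rot":[0,0,0],"gripper":6.5},
    {"offset":[0.0,-0.1,16],"rot":[0,0,0],"gripper":6.5},
    {"offset":[0.0,-0.1,16],"rot":[0,0,0],"gripper":6.5},
  ],
)

```text
time_s: 3.65
eef_pos: [426.5, -85.1, 101.3]
ee_rot: [0.001, 0.576, 0.818, 0.0]
force: [-0.1, 0.6, -0.7]
grip_width: 0.759
grip_force: 0.0
```

```bash
python3 - <<'E'
from h import *
off([426.1,-83.7,75],19.8)
E
```

```text
t 3.65 pos [426.5 -85.1 101.3] yaw 19.7 off cm [0.14 0.01 2.63] rotz deg -0.1 zaxis [ 0.003 -0.001 -1.   ] F [-0.1  0.6 -0.7]
```

Call:
step_arm(
  plan=[
    {"offset":[0.14,0,1.5],"rot":[0,0,0],"gripper":6.5},
    {"offset":[0.14,0,2.5],"rot":[0,0,0],"gripper":6.5},
    {"offset":[0.14,0,2.5],"rot":[0,0,0],"gripper":6.5},
    {"offset":[0.14,0,2.5],"rot":[0,0,0],"gripper":5},
    {"offset":[0.14,0,2.5],"rot":[0,0,0],"gripper":3.5},
    {"offset":[0.14,0,2.5],"rot":[0,0,0],"gripper":3},
    {"offset":[0.14,0,2.5],"rot":[0,0,0],"gripper":3},
    {"offset":[0.14,0,2.5],"rot":[0,0,0],"gripper":3},
    {"offset":[0.14,0,2.5],"rot":[0,0,0],"gripper":3},
    {"offset":[0.14,0,2.5],"rot":[0,0,0],"gripper":3},
  ],
  squeeze=30,
)

```text
time_s: 4.65
eef_pos: [425.6, -83.7, 75.7]
ee_rot: [0.001, 0.576, 0.818, 0.0]
force: [-1.5, 1.0, 5.9]
grip_width: 0.458
grip_force: 29.6
```

```bash
python3 - <<'E'
from h import *
off([577.3,146.6,250],19.8); s=sense(); print(s["grip_width"]*85,s["grip_force"])
c=grab("wrist"); P=c["P"]
d=np.hypot(P[...,0]-426,P[...,1]+84); m=(d<26)&(P[...,2]>16)&(P[...,2]<24)
w,x,y,z=s["ee_rot"]; t=R.from_quat([x,y,z,w]).inv().apply(P[m]-s["eef_pos"])
print(m.sum(), t.min(0),t.max(0),t.mean(0))
cv2.imwrite("pics/w3.png",c["color"][...,::-1])
E
```

```text
t 4.65 pos [425.6 -83.7  75.7] yaw 19.7 off cm [ 16.55  22.06 -17.42] rotz deg -0.1 zaxis [ 0.001 -0.001 -1.   ] F [-1.5  1.   5.9]
38.96353256153278 29.5529699139297
7668 [-19.65370194 -23.4493364   51.75043195] [20.64065321 23.94546884 59.72492172] [ 2.07386233  1.09996725 56.39828354]
```

Call:
step_arm(
  plan=[
    {"offset":[0,0,-3],"rot":[0,0,0],"gripper":3},
    {"offset":[0,0,-7],"rot":[0,0,0],"gripper":3},
    {"offset":[0,0,-12],"rot":[0,0,0],"gripper":3},
    {"offset":[0,0,-17],"rot":[0,0,0],"gripper":3},
    {"offset":[2,3,-21.5],"rot":[0,0,0],"gripper":3},
    {"offset":[5,7,-21.5],"rot":[0,0,0],"gripper":3},
    {"offset":[8,10.8,-21.5],"rot":[0,0,0],"gripper":3},
    {"offset":[11,15,-21.5],"rot":[0,0,0],"gripper":3},
    {"offset":[14,19,-21.5],"rot":[0,0,0],"gripper":3},
    {"offset":[15.5,21,-21.5],"rot":[0,0,0],"gripper":3},
    {"offset":[16.5,22,-21.5],"rot":[0,0,0],"gripper":3},
    {"offset":[16.5,22,-21.5],"rot":[0,0,0],"gripper":3},
  ],
)

```text
time_s: 5.9
eef_pos: [576.9, 147.4, 289.8]
ee_rot: [-0.0, 0.575, 0.818, 0.0]
force: [0.5, -0.5, -0.6]
grip_width: 0.455
grip_force: 30.7
```

Call:
step_arm(
  plan=[
    {"offset":[0,0,0],"rot":[0,0,0],"gripper":3},
    {"offset":[0,0,0],"rot":[0,0,0],"gripper":3},
    {"offset":[0,0,0],"rot":[0,0,0],"gripper":3},
    {"offset":[0,0,0],"rot":[0,0,0],"gripper":3},
  ],
)

```text
time_s: 6.3
eef_pos: [576.6, 145.3, 290.2]
ee_rot: [0.0, 0.576, 0.817, 0.0]
force: [-0.4, 1.1, -0.0]
grip_width: 0.455
grip_force: 30.7
```

```bash
python3 - <<'E'
from h import *
s=sense(); off([577.3,146.6,220],19.8); print(s["grip_width"]*85,s["grip_force"])
c=grab("wrist"); P=c["P"]
w,x,y,z=s["ee_rot"]; Q=R.from_quat([x,y,z,w]); T=Q.inv().apply(P.reshape(-1,3)-s["eef_pos"])
b=T[(abs(T[:,0])<30)&(abs(T[:,1])<18)&(T[:,2]>50)&(T[:,2]<62)]; print("collar",len(b),b.min(0),b.max(0),b.mean(0))
im=c["color"].copy(); M=np.linalg.inv(c["M"])
for p in([577.3,146.6,168],[577.3,146.6,144],[548.6,226.2,162]):
    k=M@np.r_[p,1]; print(k[0]/k[2]*c["f"]+c["cx"],k[1]/k[2]*c["f"]+c["cy"])
cv2.imwrite("pics/w4.png",im[...,::-1])
E
```

```text
t 6.3 pos [576.6 145.3 290.2] yaw 19.6 off cm [0.1  0.1  7.02] rotz deg -0.2 zaxis [ 0.  0. -1.] F [-0.4  1.1 -0. ]
38.675182197096355 30.654815901070833
collar 7221 [-19.63888644 -17.9985268   50.38031265] [20.39950448 17.99340122 61.99757023] [ 2.12845733  0.49802967 56.8420484 ]
315.7042679292592 278.3080091304526
315.753686499527 260.8872108125036
315.2199305442162 98.51192451893004
```

View pics/w4.png

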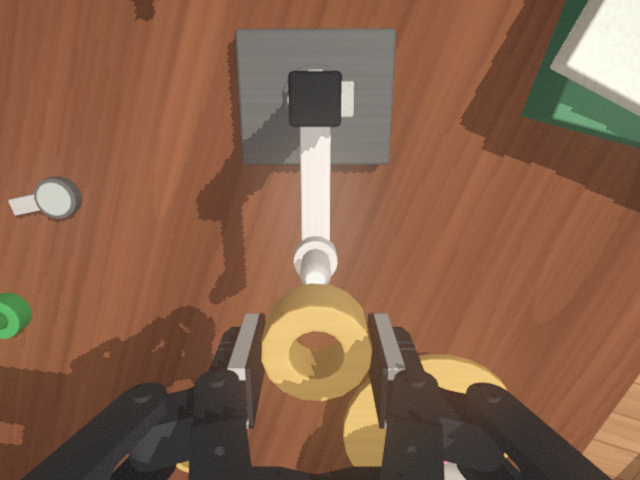

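The collar is gripped squarely with its ring at (317,345), just ahead of the lamp barrel at (316,272) in the view. I lower it with force checks.

Call:
step_arm(
  plan=[
    {"offset":[0.06,0.1,2],"rot":[0,0,0],"gripper":3},
    {"offset":[0.06,0.1,4],"rot":[0,0,0],"gripper":3},
    {"offset":[0.06,0.1,4],"rot":[0,0,0],"gripper":3},
    {"offset":[0.06,0.1,4.8],"rot":[0,0,0],"gripper":3},
    {"offset":[0.06,0.1,5.2],"rot":[0,0,0],"gripper":3},
    {"offset":[0.06,0.1,5.5],"rot":[0,0,0],"gripper":3},
    {"offset":[0.06,0.1,5.5],"rot":[0,0,0],"gripper":3},
    {"offset":[0.06,0.1,5.5],"rot":[0,0,0],"gripper":3},
  ],
)

```text
time_s: 7.15
eef_pos: [577.4, 146.7, 235.0]
ee_rot: [-0.0, 0.576, 0.818, -0.0]
force: [-1.1, -1.4, -1.6]
grip_width: 0.455
grip_force: 30.6
```

```bash
python3 - <<'E'
from h import *
off([577.3,146.6,220],19.8)
E
```

```text
t 7.15 pos [577.4 146.7 235. ] yaw 19.7 off cm [-0.01 -0.01  1.5 ] rotz deg -0.1 zaxis [-0. -0. -1.] F [-1.1 -1.4 -1.6]
```

Call:
step_arm(
  plan=[
    {"offset":[0,0,0.6],"rot":[0,0,0],"gripper":3},
    {"offset":[0,0,1.1],"rot":[0,0,0],"gripper":3},
    {"offset":[0,0,1.4],"rot":[0,0,0],"gripper":3},
    {"offset":[0,0,1.5],"rot":[0,0,0],"gripper":3},
    {"offset":[0,0,1.5],"rot":[0,0,0],"gripper":3},
    {"offset":[0,0,1.5],"rot":[0,0,0],"gripper":3},
  ],
)

```text
time_s: 7.75
eef_pos: [577.4, 146.8, 219.8]
ee_rot: [-0.0, 0.576, 0.818, -0.0]
force: [-3.3, -3.8, 0.5]
grip_width: 0.458
grip_force: 30.7
```

Call:
step_arm(
  plan=[
    {"offset":[0,0,0],"rot":[0,0,0],"gripper":4.4},
    {"offset":[0,0,0],"rot":[0,0,0],"gripper":5},
    {"offset":[0,0,0],"rot":[0,0,0],"gripper":5.5},
    {"offset":[0,0,0],"rot":[0,0,0],"gripper":6},
    {"offset":[0,0,0],"rot":[0,0,0],"gripper":6},
    {"offset":[0,0,0],"rot":[0,0,0],"gripper":6},
    {"offset":[0,0,0],"rot":[0,0,0],"gripper":6},
    {"offset":[0,0,-1],"rot":[0,0,0],"gripper":6},
    {"offset":[0,0,-4],"rot":[0,0,0],"gripper":6},
    {"offset":[0,0,-7],"rot":[0,0,0],"gripper":6},
    {"offset":[0,0,-7],"rot":[0,0,0],"gripper":6},
    {"offset":[0,0,-7],"rot":[0,0,0],"gripper":6},
  ],
)

```text
time_s: 8.95
eef_pos: [577.5, 146.9, 290.7]
ee_rot: [0.001, 0.576, 0.818, 0.0]
force: [-0.4, -0.1, -0.2]
grip_width: 0.703
grip_force: 0.0
```

```bash
python3 - <<'E'
from h import *
s=sense(); c=grab("wrist"); P=c["P"]
d=np.hypot(P[...,0]-577.3,P[...,1]-146.6); m=(d<30)&(P[...,2]>158)&(P[...,2]<171); q=P[m]
q=q[q[:,2]<166.5]
(x,y),r=cv2.minEnclosingCircle(q[:,:2].astype(np.float32)); print(len(q),x,y,r,np.percentile(q[:,2],[5,50,95]))
m2=(np.hypot(P[...,0]-548.6,P[...,1]-226.2)<30)&(P[...,2]>158)&(P[...,2]<166); g=cv2.minAreaRect(P[m2][:,:2].astype(np.float32)); print("head",g,np.median(P[m2][:,2]))
n=np.array([np.cos(np.radians(19.8)),np.sin(np.radians(19.8))]); off([548.6+.5*n[0],226.2+.5*n[1],200],19.8)
cv2.imwrite("pics/w5.png",c["color"][...,::-1])
E
```

```text
3916 578.4283447265625 146.70269775390625 20.070598602294922 [160.60448499 163.32903432 164.7913989 ]
head ((548.5985107421875, 225.77513122558594), (24.036991119384766, 23.733919143676758), 19.883373260498047) 161.35693738536443
t 9.0 pos [577.3 146.8 289.7] yaw 19.7 off cm [8.44 0.03 8.97] rotz deg -0.1 zaxis [-0. -0. -1.] F [-0.8  0.4  0.5]
```

View pics/w5.png

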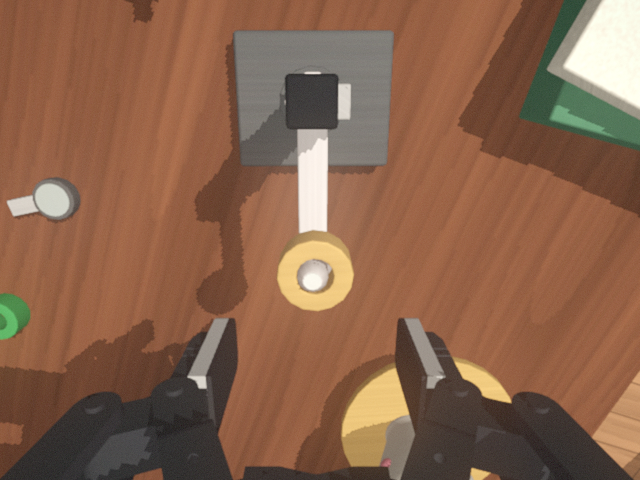

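The collar sits level over the barrel at (315,272), with its top at 163.4 mm and about 1 mm off centre. Next I move over the head and pinch.

Call:
step_arm(
  plan=[
    {"offset":[4,0,0],"rot":[0,0,0],"gripper":6},
    {"offset":[8.4,0.03,0],"rot":[0,0,0],"gripper":6},
    {"offset":[8.4,0.03,0],"rot":[0,0,0],"gripper":6},
    {"offset":[8.4,0.03,2],"rot":[0,0,0],"gripper":6},
    {"offset":[8.4,0.03,5],"rot":[0,0,0],"gripper":6},
    {"offset":[8.4,0.03,8],"rot":[0,0,0],"gripper":6},
    {"offset":[8.4,0.03,9],"rot":[0,0,0],"gripper":6},
    {"offset":[8.4,0.03,9],"rot":[0,0,0],"gripper":6},
    {"offset":[8.4,0.03,9],"rot":[0,0,0],"gripper":6},
  ],
)

```text
time_s: 9.9
eef_pos: [550.0, 226.0, 201.0]
ee_rot: [0.001, 0.576, 0.818, 0.001]
force: [0.6, -0.3, 0.2]
grip_width: 0.703
grip_force: 0.0
```

```bash
python3 - <<'E'
from h import *
n=np.array([np.cos(np.radians(19.8)),np.sin(np.radians(19.8))]); off([548.6+.5*n[0],226+.5*n[1],200],19.8)
E
```

```text
t 9.9 pos [550. 226. 201.] yaw 19.7 off cm [ 0.05 -0.08  0.1 ] rotz deg -0.1 zaxis [ 0.001  0.    -1.   ] F [ 0.6 -0.3  0.2]
```

Call:
step_arm(
  plan=[
    {"offset":[0,-0.05,0.1],"rot":[0,0,0],"gripper":4.5},
    {"offset":[0,-0.05,0.1],"rot":[0,0,0],"gripper":3.4},
    {"offset":[0,-0.05,0.1],"rot":[0,0,0],"gripper":2},
    {"offset":[0,-0.05,0.1],"rot":[0,0,0],"gripper":1.5},
    {"offset":[0,-0.05,0.1],"rot":[0,0,0],"gripper":1.5},
    {"offset":[0,-0.05,0.1],"rot":[0,0,0],"gripper":1.5},
    {"offset":[0,-0.05,0.1],"rot":[0,0,0],"gripper":1.5},
    {"offset":[0,-0.05,0.1],"rot":[0,0,0],"gripper":1.5},
    {"offset":[0,-0.05,0.1],"rot":[0,0,0],"gripper":1.5},
    {"offset":[0,-0.05,0.1],"rot":[0,0,0],"gripper":1.5},
  ],
  squeeze=60,
)

```text
time_s: 10.9
eef_pos: [548.2, 225.6, 200.1]
ee_rot: [-0.0, 0.576, 0.818, -0.001]
force: [-10.6, -5.7, 10.1]
grip_width: 0.273
grip_force: 58.7
```

The width reading is consistent with the button fully in. I lift.

Call:
step_arm(
  plan=[
    {"offset":[0,-0.05,-0.3],"rot":[0,0,0],"gripper":1.5},
    {"offset":[0,-0.05,-0.8],"rot":[0,0,0],"gripper":1.5},
    {"offset":[0,-0.05,-1.3],"rot":[0,0,0],"gripper":1.5},
    {"offset":[0,-0.05,-1.8],"rot":[0,0,0],"gripper":1.5},
    {"offset":[0,-0.05,-2.3],"rot":[0,0,0],"gripper":1.5},
    {"offset":[0,-0.05,-2.8],"rot":[0,0,0],"gripper":1.5},
    {"offset":[0,-0.05,-3.3],"rot":[0,0,0],"gripper":1.5},
    {"offset":[0,-0.05,-3.8],"rot":[0,0,0],"gripper":1.5},
    {"offset":[0,-0.05,-4],"rot":[0,0,0],"gripper":1.5},
    {"offset":[0,-0.05,-4],"rot":[0,0,0],"gripper":1.5},
  ],
)

```text
time_s: 11.9
eef_pos: [548.1, 225.5, 238.9]
ee_rot: [-0.001, 0.576, 0.818, -0.001]
force: [-5.0, -2.8, -5.4]
grip_width: 0.274
grip_force: 59.1
```

Call:
step_arm(
  plan=[
    {"offset":[0,0,-0.5],"rot":[0,0,0],"gripper":1.5},
    {"offset":[0,0,-0.9],"rot":[0,0,0],"gripper":1.5},
    {"offset":[0,0,-1.2],"rot":[0,0,0],"gripper":1.5},
    {"offset":[0,0,-1.6],"rot":[0,0,0],"gripper":1.5},
    {"offset":[0,0,-2.1],"rot":[0,0,0],"gripper":1.5},
    {"offset":[0,0,-2.6],"rot":[0,0,0],"gripper":1.5},
    {"offset":[0,0,-3.2],"rot":[0,0,0],"gripper":1.5},
    {"offset":[0,0,-3.8],"rot":[0,0,0],"gripper":1.5},
    {"offset":[0,0,-4.4],"rot":[0,0,0],"gripper":1.5},
    {"offset":[0,0,-5],"rot":[0,0,0],"gripper":1.5},
    {"offset":[0,0,-5.4],"rot":[0,0,0],"gripper":1.5},
    {"offset":[0,0,-5.5],"rot":[0,0,0],"gripper":1.5},
  ],
)

```text
time_s: 13.1
eef_pos: [548.1, 225.6, 293.9]
ee_rot: [-0.001, 0.576, 0.818, -0.001]
force: [-5.8, -3.6, -10.2]
grip_width: 0.271
grip_force: 59.3
```

Call:
step_arm(
  plan=[
    {"offset":[0,0,-0.2],"rot":[0,0,0],"gripper":1.5},
    {"offset":[0,0,-0.4],"rot":[0,0,0],"gripper":1.5},
    {"offset":[0,0,-0.5],"rot":[0,0,0],"gripper":1.5},
    {"offset":[0,0,-0.5],"rot":[0,0,0],"gripper":1.5},
  ],
)

```text
time_s: 13.5
eef_pos: [548.1, 225.5, 298.6]
ee_rot: [-0.001, 0.576, 0.818, -0.001]
force: [-5.2, -2.6, -10.7]
grip_width: 0.274
grip_force: 59.2
```

```bash
python3 - <<'E'
from h import *
off([548.6,226,300],19.8)
c=grab("wrist"); P=c["P"]
m=(np.hypot(P[...,0]-577.3,P[...,1]-146.6)<30)&(P[...,2]>240)&(P[...,2]<266.5); q=P[m]
(x,y),r=cv2.minEnclosingCircle(q[:,:2].astype(np.float32)); print("collar",len(q),x,y,r,np.percentile(q[:,2],[5,50,95]))
m=(np.hypot(P[...,0]-548.6,P[...,1]-226)<18)&(P[...,2]>240)&(P[...,2]<275); print("head top",m.sum(),np.nanmedian(P[m][:,2]))
c=grab("top"); P=c["P"]; m=(np.hypot(P[...,0]-577.3,P[...,1]-146.6)<12)
print("arm/barrel z",np.percentile(P[m][:,2],[10,50,90]))
E
```

```text
t 13.5 pos [548.1 225.5 298.6] yaw 19.7 off cm [ 0.03  0.06 -0.14] rotz deg -0.1 zaxis [-0.002 -0.001 -1.   ] F [ -5.2  -2.6 -10.7]Traceback (most recent call last):
  File "<stdin>", line 5, in <module>
    return _quantile_unchecked(
        a, q, axis, out, overwrite_input, method, keepdims, weights)
    return _ureduce(a,
                    func=_quantile_ureduce_func,
    ...<5 lines>...
                    overwrite_input=overwrite_input,
                    method=method)
    r = func(a, **kwargs)
    result = _quantile(arr,
                       quantiles=q,
    ...<2 lines>...
                       out=out,
                       weights=wgt)
    slices_having_nans = np.isnan(arr[-1, ...])
                                  ~~~^^^^^^^^^
IndexError: index -1 is out of bounds for axis 0 with size 0
```

Call:
step_arm(
  plan=[
    {"offset":[0,0,-0.1],"rot":[0,0,0],"gripper":1.5},
    {"offset":[0,0,-0.2],"rot":[0,0,0],"gripper":1.5},
    {"offset":[0,0,-0.2],"rot":[0,0,0],"gripper":1.5},
    {"offset":[0,0,-0.2],"rot":[0,0,0],"gripper":1.5},
  ],
)

```text
time_s: 13.95
eef_pos: [548.1, 225.5, 300.4]
ee_rot: [-0.001, 0.576, 0.818, -0.001]
force: [-5.8, -2.2, -9.7]
grip_width: 0.274
grip_force: 59.9
```

```bash
python3 - <<'E'
from h import *
for n in("side","top"):
    c=grab(n); P=c["P"]; M=np.linalg.inv(c["M"]); k=M@[577.3,146.6,264,1]; u,v=int(k[0]/k[2]*c["f"]+c["cx"]),int(k[1]/k[2]*c["f"]+c["cy"]); print(n,u,v)
    q=P[max(v-30,0):v+30,u-30:u+30].reshape(-1,3); q=q[(np.hypot(q[:,0]-577.3,q[:,1]-146.6)<28)&(q[:,2]>200)]; print(len(q), q.min(0),q.max(0),np.histogram(q[:,2],bins=range(225,285,4))[0]) if len(q) else None
    if n=="side": 
        a=cv2.resize(c["color"][v-60:v+60,u-80:u+80,::-1],(800,600),interpolation=cv2.INTER_CUBIC); cv2.imwrite("pics/fin.png",a)
E
```

```text
side 312 144
245 [553.80088295 123.43615771 223.79063227] [593.62196776 167.81605422 268.14379524] [19 20 20 11  7 20 25 23 26 63 10  0  0  0]
top 237 184
394 [550.94699082 126.81747651 229.06232334] [598.52454911 174.05778727 516.61333456] [  0   6  22   1   2   7  10  13  28 131  74  12   1   0]
```

View pics/fin.png

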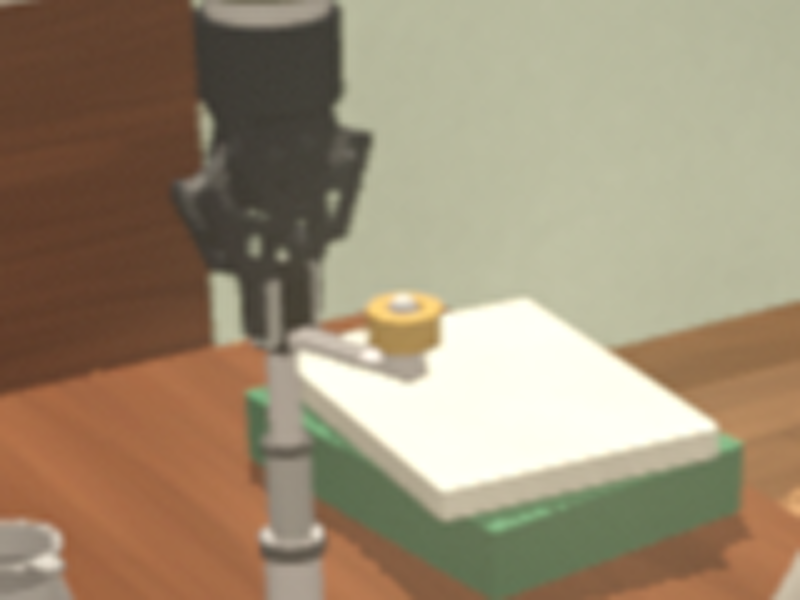

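The side crop shows the mast extended through both tubes and the collar level on the lamp at (404,325). I nudge up a little to feel the rigid stop.

Call:
step_arm(
  plan=[
    {"offset":[0,0,-0.1],"rot":[0,0,0],"gripper":1.5},
    {"offset":[0,0,-0.2],"rot":[0,0,0],"gripper":1.5},
    {"offset":[0,0,-0.2],"rot":[0,0,0],"gripper":1.5},
    {"offset":[0,0,-0.2],"rot":[0,0,0],"gripper":1.5},
  ],
)

```text
time_s: 14.45
eef_pos: [548.1, 225.5, 300.7]
ee_rot: [-0.001, 0.576, 0.818, -0.002]
force: [-1.8, -3.5, -25.3]
grip_width: 0.274
grip_force: 60.6
```

The stop is reached: force is up to 25 N and travel has stalled at 300.7 mm. The grip holds, so I hand in.

```bash
python3 -c "
from h import *
s=sense(); print(s['force'],s['eef_pos'],s['dq'].round(4)); print(finish_job())"
```

```text
[ -1.7777391   -3.45943395 -25.34113063] [548.10926981 225.54192049 300.71845372] [ 0.0007  0.0005  0.0005 -0.0004 -0.0005  0.0003]
the job is handed in; nothing more can be done
None
```

I handed the job in at about 14.5 s with the 19 mm collar seated on the lamp shoulder and the mast held at its second stop; no verdict came back.

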